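# Swap the wrong test bar and close the hold-down strap

## Robot

A 7-joint arm with a two-finger parallel gripper is mounted at the origin on a cart in front of the work surface, level with it; the furniture and walls round the work are solid. World frame = base frame: x ahead of the robot, y to its left, z up, the work surface at z = 0. Lengths are in m, angles in rad, forces in N, time in s.
With the tool pointing down it reaches from about 0.4 to 0.925 m from the base axis. Payload 5.6 kg.
Tool frame: the origin (TCP) lies at the very end of the fingers, on their centre line; the grasp point (between the pads) lies 19 mm behind it (env.pinch_z is the distance from the TCP to the grasp point, in m); z points along the fingers, y is the line along which they close (so a half turn about z gives the same grasp; the last joint's range is limited). The gripper opens to 85 mm and grips with 20 to 120 N. Pads are 22 mm wide; open, the fingers measure 114 mm over their backs; the gripper's body (76 mm by 85 mm) begins 54 mm behind the grasp point. The pads swing forward as they close: fully open they stand 13 mm farther back than shut.
Start: joints at [1.1, 0.468, -0.012, 1.603, 0.006, 1.071, -0.056], TCP at [0.27, -0.591, 0.231] pointing down, gripper open.
Joint ranges: [-2.53, 2.53], [-0.31, 2.02], [-1.57, 1.55], [0.28, 2.44], [-1.29, 4.43], [0.15, 1.84], [-2.92, 2.92]. Speed limits (rad/s): [2.57, 2.57, 3.14, 3.14, 3.14, 3.14, 3.14].

## Interface

Orientations are given as a unit quaternion [x, y, z, w].
In Python, from rig import env gives the robot as it stands.
- The arm moves only by the tool nudge_tcp, called after "Emit:" as name(argument=value, ...) on one line, values as JSON. Schema: {"type":"object","properties":{"increments":{"type":"array","items":{"type":"object","properties":{"sx":{"type":"number"},"sy":{"type":"number"},"sz":{"type":"number"},"drx":{"type":"number"},"dry":{"type":"number"},"drz":{"type":"number"}},"additionalProperties":false},"minItems":1,"maxItems":12},"aperture":{"type":"number"},"only":{"type":"string"},"quiet":{"type":"boolean"},"lines":{"type":"string"}},"required":["increments"],"additionalProperties":false}. increments is a list of rows, 1 to 12 of them, each an object with the fields sx, sy, sz (the shift in m), drx, dry, drz (a rotation vector in rad); a field left out counts as zero; each row shifts and turns the commanded pose from where the row before left it, along the tool's axes as they then stand; what a row does not reach is not made up. A row lasts 1/8 s, in which the tool goes at most 0.0625 m and 0.188 rad, less where a joint would pass 70% of its speed; a pose out of reach is approached as far as the arm can. aperture is the finger opening in m, set as the call begins (left out keeps the last). The fingers move at their own pace and stop on an object; the grip force is fixed at half the most. Time passes only in rows, so rows that do not move let the fingers close. The tool returns the time, the measured TCP pose, the force, the opening and the grip force at its end. only (a regular expression) keeps the lines of the reply that match it, lines (a string "A,B") keeps lines A to B, and quiet returns only ok. Input that does not fit is refused with a message, and nothing moves.
- env.observe(): the state, without advancing time (a new reading comes with each control period).
- env.grab_frame(name): name is "scene" or "side" or "wrist"; returns a dict with "pixels" (400x640x3 uint8, red, green, blue), "z_map" (400x640 float32, m along the optical axis (not along the pixel's ray), 0 where there is no reading), "fovy" (degrees; the focal length in pixels is half the picture's height over the tangent of half this angle, whatever the lens; pixels are square), "cx", "cy" (the principal point, pixels), "k1" (the pictures are not rectified: a ray, as slopes to the right and down, at radius r is drawn at 1 + k1 r^2 times it, then the intrinsics apply), "eye" and "attitude" of the camera in the world; the wrist camera has in their place "mount" (4x4, takes a point from camera to tool coordinates, whose origin is the TCP and whose axes are the flange's). Camera axes: x right, y down, z forward; pixel columns grow to the right and rows downward; lengths in m; the calibration is good to about 2 mm. A picture is of the moment at which its call begins: read the wrist's pose just before it.
- env.close_job(): hands the job in; it is judged then, once.
The state is a dict: "time": time; "q": joint angles; "qvel": joint speeds; "effort": joint torques, N m; "eef_pos": TCP position; "tcp_rot": TCP orientation; "contact_force": force on the tool from outside, world axes, zero at the start; "torque": the same for the moment, N m; "opening": finger opening in m; "grasp_force": force on a finger pad.
Only numpy, scipy, OpenCV 4.12 (cv2) and the standard library are available. Lean on these libraries where they do the work, as an engineer would, in place of code of your own. Each camera call takes 0.05 s, during which the arm holds its last target. There are 200 camera calls.

## Task

One of the three test bars in the cradle is wrong: it is plain and straight, the other two are waisted. Lay the plain bar in the white stock tray, let the full-length waisted bar from that tray take its place flat in the bay, and leave the short bar in the tray. Then take the loose strap, thread its round hole down onto the tall stud with the strap turned well aside from the bars and its knob up, let go, take it again by its knob and swing it round the tall stud until its slot drops over the short stud and the strap lies flat on both; do not upset the petri dish, the vial or the dropper bottle.

Things in the scene. Friction and masses are not known exactly. Their poses are not given: they have to be found in the camera images.
- cradle: Fixed grey metal cradle 204 (x) x 116 (y) x 4 mm, flat on the worktop; origin: centre of its underside. Three bays at x = -42, 0, +42 mm, y = 0, each 27 mm wide (x), 107 mm long (y), floor at z = 4 mm; bars lie in them along y. Ribs and end stops rise to z = 13 mm; the ribs stand only 32 to 50 mm from the middle (y). Studs: tall at -x end, short at +x.
- tall_stud (a point): Axis of the tall stud (cradle x = -86 mm) at the top of its boss, z = 18 mm. The stud is 9 mm thick with a coned tip and rises 46 mm above this point; the boss is 24 mm wide and is the strap's seat, 2 mm higher than the bars in the bays. Axes as the cradle's.
- short_stud (a point): Axis of the short stud (cradle x = +86 mm) at the top of its boss, z = 18 mm, 172 mm from the tall stud. The stud is 9 mm thick with a coned tip and rises 11 mm above this point; boss as the tall one's. Axes as the cradle's.
- strap: Loose flat steel strap 202 x 26 x 5 mm, 0.12 kg, knob upward; origin: centre of its underside; long axis own x. Round hole 14 mm wide at x = -86 mm, slot 18 x 13 mm at x = +86 mm, black knob at x = +52 mm, stiffening rib 12 mm wide, up to z = 18 mm, from x = -40 to +24 mm. Starts in front of the cradle. Hung and let go, the slotted end sinks to the worktop.
- strap_hole (a point): Centre of the strap's round hole, at the underside (86 mm from the strap's origin along its -x).
- strap_slot (a point): Centre of the strap's closed slot (18 mm along the strap, 13 mm across), at the underside (86 mm from the strap's origin along its +x).
- strap_knob (a point): A point on the axis of the strap's knob, 20 mm above the underside (15 mm above the strap's top face); the knob rises 11 mm above it, is 16 mm thick from 10 mm below it up, and can be gripped from any side.
- bar_a: A right bar: steel, 100 mm long (own x), 12 mm thick, ends 20 mm wide, waisted to 10 mm over the middle 32 mm; about 0.1 kg. Origin at the centre of its underside. It starts in one of the bays and stays in the cradle.
- bar_b: Another right bar, just like bar_a, starting in another bay.
- plain_bar: The wrong bar: steel, 100 x 20 x 12 mm, straight sides with no waist; about 0.1 kg. Origin at the centre of its underside, long axis own x. It starts in one of the three bays.
- spare_bar: The bar wanted: waisted, 100 mm long, just like bar_a. It starts in the stock tray, lying along the tray's y, at the tray's x = -40 mm or x = 0.
- short_bar: A waisted bar only 64 mm long (12 mm thick, 20 mm wide ends), not wanted; it starts in the stock tray at the other of those two places and stays in the tray.
- stock_tray: Fixed open tray of white plastic, 166 (x) x 114 (y) x 10 mm, walls and floor 4 mm; origin at the centre of its underside. Its place at x = +46 mm, y = 0 is empty. It stands right of the cradle; bars lie in it along its y. (Left of the cradle, at world y > 0.03 m, stands a tall fixed microscope: keep off.)
- petri: Petri dish, 62 mm wide, 15 mm high: leave it alone. Origin at the centre of its underside.
- vial: Small vial, 23 mm wide, 58 mm high: leave it alone. Origin at the centre of its underside.
- dropper: Dropper bottle, 33 mm wide, 96 mm high: leave it alone. Origin at the centre of its underside.

How it is judged:
On the way, in this order (a step that is already met when the one before it is completed fails the run):
1. the plain bar lies in the stock tray, let go (x of plain_bar in the frame of stock_tray between -0.072 and 0.072 m and y of plain_bar in the frame of stock_tray between -0.045 and 0.045 m and z of plain_bar in the frame of stock_tray below 0.007 m and contact force between plain_bar and the fingers below 0.1 N), for 0.2 s.
2. the full-length waisted bar from stock lies flat in the free bay, let go (x of spare_bar in the frame of cradle between -0.056 and 0.056 m and y of spare_bar in the frame of cradle between -0.006 and 0.006 m and z of spare_bar in the frame of cradle below 0.0065 m and angle between the x axis of spare_bar and the y axis of cradle, either way round below 0.12 rad and contact force between spare_bar and the fingers below 0.1 N), for 0.2 s.
3. the strap hangs on the tall stud by its round hole, its slot more than 100 mm from the short stud, let go (horizontal distance between strap_hole and tall_stud below 0.008 m and z of strap_hole in the frame of tall_stud below 0.012 m and angle between strap's own z axis and vertical below 0.35 rad and horizontal distance between strap_slot and short_stud above 0.1 m and contact force between strap and the fingers below 0.1 N), for 0.2 s.
At the end, for the whole second after the job is handed in: Three full-length waisted bars lie flat in the bays (6 mm along, 2.5 mm up); plain and short bar lie flat in the stock tray; the strap lies flat, knob up, on both bosses (within 3 mm), hole round the tall stud and slot round the short one, released and at rest; bystanders in place (x of bar_a in the frame of cradle between -0.056 and 0.056 m and y of bar_a in the frame of cradle between -0.006 and 0.006 m and z of each of bar_a, bar_b, spare_bar in the frame of cradle below 0.0065 m and angle between the x axis of each of bar_a, bar_b, spare_bar and the y axis of cradle, either way round below 0.12 rad and x of bar_b in the frame of cradle between -0.056 and 0.056 m and y of bar_b in the frame of cradle between -0.006 and 0.006 m and x of spare_bar in the frame of cradle between -0.056 and 0.056 m and y of spare_bar in the frame of cradle between -0.006 and 0.006 m and x of plain_bar in the frame of stock_tray between -0.072 and 0.072 m and y of plain_bar in the frame of stock_tray between -0.045 and 0.045 m and z of each of plain_bar, short_bar in the frame of stock_tray below 0.007 m and x of short_bar in the frame of stock_tray between -0.072 and 0.072 m and y of short_bar in the frame of stock_tray between -0.045 and 0.045 m and horizontal distance between strap_hole and tall_stud below 0.008 m and horizontal distance between strap_slot and short_stud below 0.011 m and z of strap_hole in the frame of tall_stud below 0.003 m and z of strap_slot in the frame of short_stud below 0.003 m and angle between strap's own z axis and vertical below 0.1 rad and contact force between strap and the fingers below 0.1 N and linear speed of each of strap, spare_bar, plain_bar below 0.02 m/s); the robot touches nothing.
It fails at once if the petri is pushed more than 30 mm away or tipped over (distance of petri from where it was at the start of the episode above 0.03 m or angle between petri's own z axis and vertical above 0.5 rad).
It fails at once if the vial is pushed more than 30 mm away or tipped over (distance of vial from where it was at the start of the episode above 0.03 m or angle between vial's own z axis and vertical above 0.5 rad).
It fails at once if the dropper is pushed more than 30 mm away or tipped over (distance of dropper from where it was at the start of the episode above 0.03 m or angle between dropper's own z axis and vertical above 0.5 rad).
It also fails if it takes over 72 s, if anything falls off the work surface, if the arm or the gripper's body presses on something with over 40 N, if the wrist force passes 120 N, or if a joint passes its speed limit or range.

## Working session

There is one attempt and no reset: what is moved stays moved. The work goes in short steps, Python scripts to look and compute and a tool call to move; the robot and the scene stay as the last step left them, time stands still between calls to the robot, and variables do not carry over. Pictures are saved under pics/ and viewed, at most 10 in all, crops included, and the job is handed in when it is done.

```bash
ls; mkdir -p pics; python3 - <<'E'
from rig import env
import cv2,numpy as np
o=env.observe(); print({k:np.round(v,3) for k,v in o.items()}, env.pinch_z)
ims=[]
for n in("scene","side"):
    f=env.grab_frame(n); np.savez(f"{n}0.npz",**f)
    cv2.imwrite(f"pics/{n}0.png",f["pixels"][:,:,::-1])
    print(n,{k:np.round(v,4) for k,v in f.items() if k not in("pixels","z_map")})
E
```

```text
pics
rig.py
{'time': np.float64(0.0), 'q': array([ 1.1  ,  0.468, -0.012,  1.604,  0.006,  1.071, -0.056]), 'qvel': array([ 0.002, -0.001,  0.001, -0.001, -0.001,  0.001,  0.   ]), 'effort': array([-0.0000e+00, -5.3237e+01,  2.1000e-02, -2.5130e+01,  1.1000e-02,
        8.0000e-03, -0.0000e+00]), 'eef_pos': array([ 0.269, -0.591,  0.23 ]), 'tcp_rot': array([ 0.977,  0.212, -0.   , -0.001]), 'contact_force': array([ 0.002, -0.1  ,  0.104]), 'torque': array([-0.018,  0.026,  0.016]), 'grasp_force': np.float64(0.0), 'opening': np.float64(0.085)} 0.0187
scene {'fovy': np.float64(54.6286), 'cx': np.float64(329.2045), 'cy': np.float64(193.3868), 'k1': np.float64(-0.0872), 'eye': array([ 0.0043, -0.5604,  0.4655]), 'attitude': array([ 0.7861, -0.3195,  0.2123, -0.4847])}
side {'fovy': np.float64(45.1658), 'cx': np.float64(310.7128), 'cy': np.float64(205.729), 'k1': np.float64(0.0106), 'eye': array([-0.3695,  0.2293,  0.8168]), 'attitude': array([-0.5667,  0.6947, -0.3451,  0.2777])}
```
View pics/scene0.png

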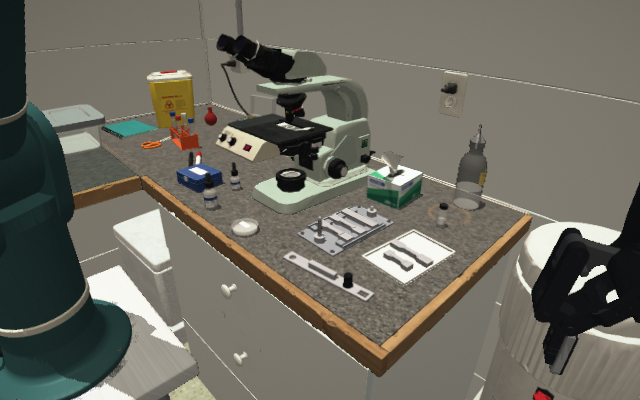

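View pics/side0.png

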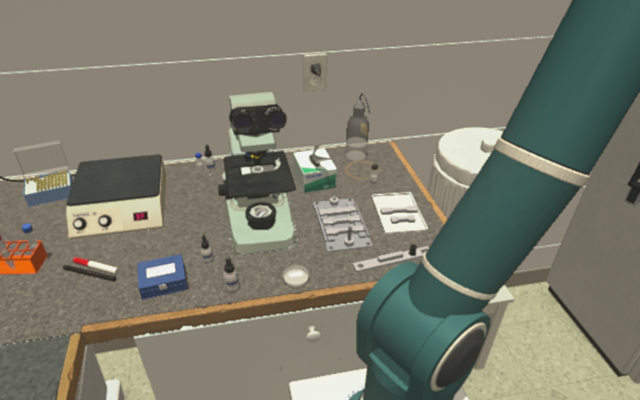

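The scene picture shows the cradle around (345,230), with the tall stud near (319,232) and the short stud near (371,210). The tray is at (408,255) and the strap runs from (290,259) to (368,295) with its knob at (348,281). The petri dish is at (245,228) and the vial at (442,213). I'll work out rough positions next.

```bash
cat > lib.py <<'E'
import numpy as np,cv2
from scipy.spatial.transform import Rotation as R
from rig import env
def K(f):
    fl=200/np.tan(np.radians(f["fovy"])/2); return np.array([[fl,0,f["cx"]],[0,fl,f["cy"]],[0,0,1.]]),np.array([f["k1"],0,0,0.])
def pose(f,o=None):
    if "mount" in f:
        T=np.eye(4);T[:3,:3]=R.from_quat(o["tcp_rot"]).as_matrix();T[:3,3]=o["eef_pos"];T=T@f["mount"];return T[:3,:3],T[:3,3]
    return R.from_quat(f["attitude"]).as_matrix(),np.array(f["eye"])
def slopes(f,px):
    # slope undistort: drawn = s*(1+k1 r^2)
    k,d=K(f);px=np.atleast_2d(np.array(px,float))
    return cv2.undistortPointsIter(px[:,None],k,d,None,None,(3,50,1e-10))[:,0]
def on_plane(f,px,z,o=None):
    M,e=pose(f,o);s=slopes(f,px);r=np.c_[s,np.ones(len(s))]@M.T
    return e+r*((z-e[2])/r[:,2])[:,None]
def by_depth(f,px,o=None):
    M,e=pose(f,o);px=np.atleast_2d(px);s=slopes(f,px);zz=np.array([f["z_map"][int(round(v)),int(round(u))] for u,v in px])
    return e+(np.c_[s,np.ones(len(s))]*zz[:,None])@M.T
def to_px(f,P,o=None):
    M,e=pose(f,o);k,d=K(f);P=np.atleast_2d(P)
    c=(P-e)@M; s=c[:,:2]/c[:,2:]; s=s*(1+f["k1"]*(s**2).sum(1))[:,None]
    return s*k[0,0]+k[:2,2]
def wrist(name):
    o=env.observe();f=env.grab_frame("wrist");cv2.imwrite(f"pics/{name}.png",f["pixels"][:,:,::-1])
    np.savez(name+".npz",**f,**{"o_"+k:v for k,v in o.items()});return f,o
def load(name):
    d=dict(np.load(name+".npz"));return d,{k[2:]:v for k,v in d.items() if k.startswith("o_")}
def totool(p,q,dp):  # world displacement into tool axes
    return R.from_quat(q).inv().apply(dp)
E
python3 - <<'E'
from lib import *
np.set_printoptions(precision=4,suppress=True)
f,_=load("scene0")
for n,p in dict(tray_l=(363,257),tray_b=(405,282),tray_r=(454,250),tray_t=(410,231),cr_l=(298,236),tall=(319,238),short=(371,214),knob=(348,279),s0=(286,257),s1=(371,297),petri=(245,228),vial=(442,222),drop1=(210,205),drop2=(235,188)).items():
    print(n,by_depth(f,p),on_plane(f,p,0.01))
f,_=load("side0")
for n,p in dict(tray_t=(398,192),petri=(295,276),tallbase=(349,243),short=(334,200),vial=(375,175),drop=(230,280),box=(315,175)).items(): print(n,by_depth(f,p),on_plane(f,p,0.01))
E
```

```text
tray_l [[ 0.5163 -0.162   0.0085]] [[ 0.5146 -0.1633  0.01  ]]
tray_b [[ 0.5109 -0.2685  0.0099]] [[ 0.5108 -0.2686  0.01  ]]
tray_r [[ 0.6851 -0.2752  0.0019]] [[ 0.6732 -0.2802  0.01  ]]
tray_t [[ 0.6672 -0.1725  0.0111]] [[ 0.6688 -0.1715  0.01  ]]
cr_l [[ 0.4793 -0.0049  0.0016]] [[ 0.4707 -0.015   0.01  ]]
tall [[ 0.4895 -0.0613  0.0184]] [[ 0.4987 -0.0519  0.01  ]]
short [[ 0.6594 -0.0648  0.0139]] [[ 0.665  -0.0605  0.01  ]]
knob [[ 0.4271 -0.2015  0.0246]] [[ 0.4411 -0.1896  0.01  ]]
s0 [[ 0.4068 -0.0514  0.0044]] [[ 0.4019 -0.0576  0.01  ]]
s1 [[ 0.4428 -0.2442  0.0002]] [[ 0.4336 -0.2509  0.01  ]]
petri [[0.403  0.0876 0.0123]] [[0.405  0.0909 0.01  ]]
vial [[ 0.7468 -0.2071  0.0176]] [[ 0.7594 -0.2011  0.01  ]]
drop1 [[0.3976 0.2316 0.0161]] [[0.403  0.2424 0.01  ]]
drop2 [[0.5046 0.2865 0.0092]] [[0.5037 0.2849 0.01  ]]
tray_t [[ 0.6903 -0.2549 -0.0006]] [[ 0.6766 -0.2486  0.01  ]]
petri [[0.4026 0.1014 0.0147]] [[0.4071 0.1007 0.01  ]]
tallbase [[ 0.4842 -0.0496  0.018 ]] [[ 0.4928 -0.0524  0.01  ]]
short [[ 0.6661 -0.0565  0.0172]] [[ 0.6754 -0.059   0.01  ]]
vial [[ 0.7429 -0.199   0.0316]] [[ 0.7736 -0.2108  0.01  ]]
drop [[0.3947 0.2483 0.0401]] [[0.4243 0.249  0.01  ]]
box [[ 0.738  -0.0174  0.0587]] [[ 0.8091 -0.0333  0.01  ]]
```

Emit:
nudge_tcp(increments=[{"sz":-0.02, "drz":-0.163}, {"sz":-0.02, "drz":-0.163}, {"sz":-0.02, "drz":-0.163}, {"sz":-0.02, "drz":-0.163}, {"sz":-0.02, "drz":-0.163}, {"sz":-0.02, "drz":-0.163}, {"sz":-0.02, "drz":-0.163}], aperture=0.04)

```text
time: 0.98
eef_pos: [0.2695, -0.5912, 0.3714]
tcp_rot: [0.706, 0.708, 0.0, -0.0]
contact_force: [0.2, -0.6, 0.1]
opening: 0.0396
grasp_force: 0.0
```

Emit:
nudge_tcp(increments=[{"sx":0.05, "sy":0.031}, {"sx":0.05, "sy":0.031}, {"sx":0.05, "sy":0.031}, {"sx":0.05, "sy":0.031}, {"sx":0.05, "sy":0.031}, {"sx":0.05, "sy":0.031}, {"sx":0.05, "sy":0.031}, {"sx":0.05, "sy":0.031}, {"sx":0.05, "sy":0.031}, {}])

```text
time: 2.22
eef_pos: [0.5512, -0.1361, 0.3709]
tcp_rot: [0.704, 0.71, 0.001, -0.001]
contact_force: [-1.4, -0.2, 0.7]
opening: 0.0399
grasp_force: 0.0
```

```bash
python3 - <<'E'
from lib import *
f,o=wrist("w1"); print({k:np.round(o[k],3) for k in("eef_pos","tcp_rot","opening","q")}); print(f["mount"],f["fovy"],f["cx"],f["cy"],f["k1"])
E
```

```text
{'eef_pos': array([ 0.551, -0.136,  0.371]), 'tcp_rot': array([ 0.704,  0.71 ,  0.001, -0.001]), 'opening': np.float64(0.04), 'q': array([ 0.614,  0.269, -0.529,  1.604,  0.137,  1.307,  0.072])}
[[ 1.63177646e-04 -9.56072642e-01 -2.93129795e-01  7.46534205e-02]
 [ 9.99999721e-01  3.69575077e-04 -6.48733166e-04 -1.24142233e-03]
 [ 7.28569498e-04 -2.93129608e-01  9.56072436e-01 -1.42974261e-01]
 [ 0.00000000e+00  0.00000000e+00  0.00000000e+00  1.00000000e+00]] 71.57221895598727 317.64279707571455 195.90091501023198 0.01041425300635676
```

View pics/w1.png

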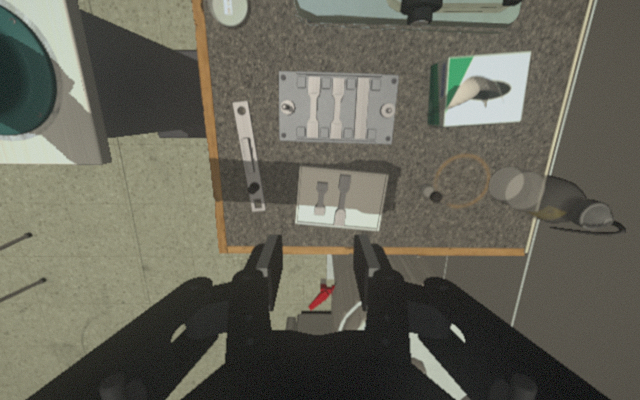

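The wrist picture shows the plain bar in the +x bay at (362,108) and the waisted bars at (312,108) and (337,108). In the tray, the short bar is at (320,200), in the x=-40 place. The spare is at (343,200), in the x=0 place, and the right side is empty. The strap runs from its hole at (241,110) to its slot at (258,205), with the knob at (253,187).

```bash
cat >> lib.py <<'E'
def cloud(f,o):
    M,e=pose(f,o);v,u=np.mgrid[0:400,0:640];s=slopes(f,np.c_[u.ravel(),v.ravel()])
    return (e+(np.c_[s,np.ones(len(s))]*f["z_map"].reshape(-1,1))@M.T).reshape(400,640,3)
def blobs(mask,P,z,f,o,amin=60):
    n,l,st,c=cv2.connectedComponentsWithStats(mask.astype(np.uint8),connectivity=4);out=[]
    for i in range(1,n):
        if st[i,4]<amin: continue
        ys,xs=np.nonzero(l==i); p=on_plane(f,np.c_[xs,ys],z,o)[:,:2]
        r=cv2.minAreaRect((p*1000).astype(np.float32)); out.append((c[i].round(),st[i,4],np.round(r[0],1),np.round(r[1],1),round(r[2],1),round(float(np.median(P[l==i][:,2])),4)))
    return out
E
python3 - <<'E'
from lib import *
np.set_printoptions(precision=4,suppress=True)
f,o=load("w1");P=cloud(f,o);h=P[...,2]
roi=np.zeros((400,640),bool);roi[60:240,225:410]=1
print("tbl",np.median(h[150:158,290:390]),"floor tray",np.median(h[180:190,370:382]))
for b in blobs(roi&(h>0.0143)&(h<.0175),P,0.016,f,o): print("bar?",*b)
for b in blobs(roi&(h>0.003)&(h<.0145),P,0.01,f,o): print("low",*b)
for b in blobs(roi&(h>0.018),P,0.02,f,o,8): print("hi",*b)
g=cv2.cvtColor(f["pixels"],cv2.COLOR_RGB2GRAY)
for n,p in dict(tall=(288,106),short=(388,110)).items(): print(n,h[p[1]-5:p[1]+6:2,p[0]-7:p[0]+8:2]*1000)
print(h[108,270:400:2]*1000); print(g[108,295:385])
E
```

```text
tbl 0.0002477247391899362 floor tray 0.004200650495056968
bar? [313. 106.] 512 [540.9 -54.3] [97.8 19.5] 88.9 0.0161
bar? [337. 107.] 525 [581.8 -55.6] [98.1 19.9] 88.4 0.016
bar? [361. 107.] 648 [623.7 -55.3] [98.  20.1] 89.0 0.0161
bar? [342. 199.] 389 [ 596.1 -220.9] [99.4 20. ] 84.4 0.0161
bar? [321. 198.] 246 [ 555.9 -217.2] [64.2 19.7] 84.5 0.0162
low [336. 106.] 5453 [582.2 -55. ] [114.8 200.6] 88.6 0.0047
low [249. 152.] 1138 [ 427.1 -144.1] [ 27.8 199.5] 6.3 0.0054
low [341. 197.] 3994 [ 593.5 -218.3] [116.4 165.5] 85.0 0.0046
hi [286. 106.] 100 [494.8 -52.9] [20.5 17.7] 61.4 0.0196
hi [388. 108.] 76 [669.7 -54.6] [15.2 22.5] 56.1 0.0192
hi [245. 141.] 30 [ 422.  -112.5] [13.9 10.5] 86.2 0.0187
hi [245. 148.] 8 [ 421.2 -124.4] [7.3 3.5] 86.0 0.0188
hi [247. 157.] 37 [ 424.6 -139.4] [16.5  8.9] 86.1 0.0188
hi [250. 164.] 14 [ 427.6 -153.9] [5.2 9.6] 30.8 0.0186
hi [249. 170.] 15 [ 426.2 -163.2] [5.7 9.1] 30.6 0.0188
hi [252. 188.] 72 [ 430.  -197.6] [18.  14.1] 44.4 0.0307
hi [274. 237.] 85 [ 465.8 -295.1] [27.6 10.6] 0.4 0.3797
hi [361. 237.] 85 [ 635.3 -293.8] [27.6 10.6] 0
[... 1067 characters left out ...]
1  5.4151  4.7759  4.8917
  3.981   3.0821  6.12    4.5363  3.4152 15.2108 15.9413 15.9116  4.0503
  3.7979  4.4935  3.6809  5.5623  3.3142  3.6652  4.551  17.6437 16.1223
 16.1016 16.5899 16.3998 16.89    4.3945  3.6826  4.8883  2.8991  3.581
  5.2569  8.6727 18.4354 16.9306 22.0731 26.912  29.5195 18.2801 17.9752
  0.9753  0.9054]
[109 148 156 160 158 157 155 160 158 157 158 159 161 158 161 177 191 198
 191 197 187 141 112 142 160 158 156 155 158 160 158 157 157 159 155 153
 155 155 150 154 182 188 190 191 186 166 154 153 153 156 154 152 155 154
 155 153 152 152 153 145 129 163 179 184 180 177 176 173 172 176 175 172
 149 145 151 152 148 150 151 148 151 152 149 152 142 111 114 158 182 182]
```

```bash
python3 - <<'E'
from lib import *
f,o=load("w1")
c=f["pixels"][60:245,220:410,::-1]
cv2.imwrite("pics/w1c.png",cv2.resize(c,None,fx=3.1,fy=3.1,interpolation=cv2.INTER_CUBIC))
E
```

```text
(no output)
```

View pics/w1c.png

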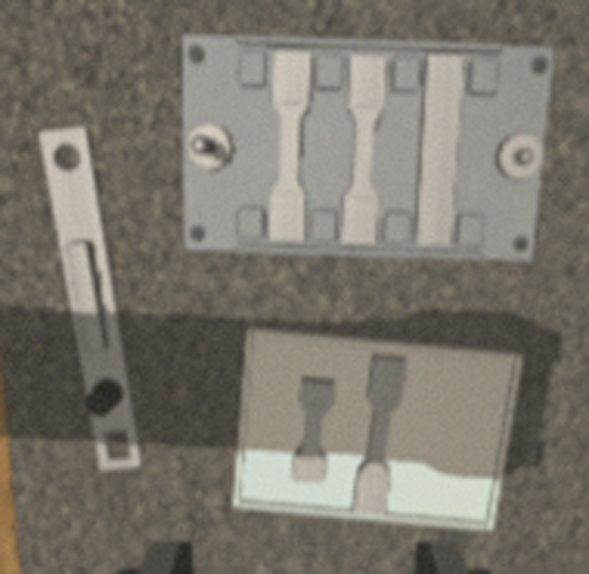

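Emit:
nudge_tcp(increments=[{"sx":0.04, "sy":0.036, "sz":0.02, "drz":0.033}, {"sx":0.041, "sy":0.0365, "sz":0.03}, {"sz":0.05}, {"sz":0.05}, {"sz":0.05}, {"sz":0.05}, {"sz":0.05}, {}, {}], aperture=0.027)

```text
time: 3.4
eef_pos: [0.6246, -0.0633, 0.0729]
tcp_rot: [0.72, 0.694, 0.001, 0.001]
contact_force: [-0.5, 0.7, 1.2]
opening: 0.0269
grasp_force: 0.0
```

Emit:
nudge_tcp(increments=[{"sx":0.008, "sy":-0.001, "drz":-0.012}, {}, {"sz":0.035}, {"sz":0.02}, {"sz":0.011}, {}])

```text
time: 4.15
eef_pos: [0.623, -0.0542, 0.0052]
tcp_rot: [0.715, 0.699, 0.0, -0.0]
contact_force: [0.7, -0.3, -0.4]
opening: 0.0271
grasp_force: 0.0
```

Emit:
nudge_tcp(increments=[{"sz":-0.0015}, {}, {}, {}], aperture=0.005)

```text
time: 4.65
eef_pos: [0.6231, -0.0545, 0.0071]
tcp_rot: [0.715, 0.699, 0.0, 0.0]
contact_force: [0.8, 0.3, -0.8]
opening: 0.0179
grasp_force: 60.8
```

Emit:
nudge_tcp(increments=[{"sz":-0.015}, {"sz":-0.035}, {"sz":-0.02}, {}])

```text
time: 5.15
eef_pos: [0.6238, -0.0545, 0.0787]
tcp_rot: [0.715, 0.699, 0.001, 0.001]
contact_force: [-0.2, 0.3, -0.9]
opening: 0.0181
grasp_force: 60.9
```

Emit:
nudge_tcp(increments=[{"sx":-0.042, "sy":0.005, "drz":0.018}, {"sx":-0.042, "sy":0.005, "drz":0.018}, {"sx":-0.042, "sy":0.005, "drz":0.018}, {"sx":-0.042, "sy":0.005, "drz":0.018}, {}, {}])

```text
time: 5.9
eef_pos: [0.6335, -0.2224, 0.0755]
tcp_rot: [0.74, 0.673, -0.0, -0.001]
contact_force: [-0.1, 0.8, -0.8]
opening: 0.0179
grasp_force: 60.9
```

Emit:
nudge_tcp(increments=[{"sy":0.006, "sz":0.02}, {"sz":0.02}, {"sz":0.016}, {"sz":0.008}, {}])

```text
time: 6.52
eef_pos: [0.6399, -0.2235, 0.0118]
tcp_rot: [0.74, 0.673, -0.0, -0.001]
contact_force: [0.0, 0.3, -1.2]
opening: 0.0182
grasp_force: 60.9
```

Emit:
nudge_tcp(increments=[{"sz":0.004}, {}])

```text
time: 6.78
eef_pos: [0.6405, -0.2239, 0.0091]
tcp_rot: [0.74, 0.673, 0.0, 0.0]
contact_force: [0.7, -0.9, -0.5]
opening: 0.0182
grasp_force: 60.9
```

Emit:
nudge_tcp(increments=[{}, {}, {}, {"sz":-0.03}, {"sz":-0.04}, {}], aperture=0.027)

```text
time: 7.52
eef_pos: [0.643, -0.2242, 0.0827]
tcp_rot: [0.74, 0.673, 0.002, 0.003]
contact_force: [0.5, 0.5, -0.0]
opening: 0.0269
grasp_force: 0.0
```

```bash
python3 - <<'E'
from lib import *
f,o=wrist("w2");P=cloud(f,o);h=P[...,2]
print(o["eef_pos"])
for b in blobs((h>0.0138)&(h<.018),P,0.016,f,o,150): print("bar?",*b)
E
```

```text
[ 0.64298748 -0.22423733  0.08274291]
bar? [146.  29.] 1720 [541.1 -88.5] [33.7 21.3] 87.7 0.0163
bar? [208.  27.] 1631 [581.9 -90.9] [31.5 21. ] 87.4 0.0163
bar? [ 17. 132.] 467 [ 430.7 -144.6] [50.1 11.5] 86.2 0.0163
bar? [628. 136.] 367 [ 877.1 -194.2] [13.1 52.2] 13.5 0.0158
bar? [314. 203.] 2917 [ 638.9 -224.2] [99.1 19.9] 84.5 0.0163
bar? [260. 196.] 2116 [ 597.  -220.9] [99.1 20.1] 84.3 0.0163
bar? [210. 208.] 1547 [ 556.9 -218.1] [64.6 20.7] 84.6 0.0163
```

Emit:
nudge_tcp(increments=[{"sy":-0.024}, {"sx":-0.001, "sy":-0.0226}, {}, {"sz":0.03}, {"sz":0.02}, {}], aperture=0.024)

```text
time: 8.32
eef_pos: [0.5927, -0.2196, 0.0264]
tcp_rot: [0.74, 0.673, -0.001, -0.002]
contact_force: [0.2, 0.2, 0.5]
opening: 0.0241
grasp_force: 0.0
```

Correct x by +4 mm, then go down, grip and lift.

Emit:
nudge_tcp(increments=[{"sx":-0.001, "sy":0.004}, {"sz":0.012}, {"sz":0.0065}, {}])

```text
time: 8.82
eef_pos: [0.5971, -0.2215, 0.0095]
tcp_rot: [0.74, 0.673, -0.0, -0.001]
contact_force: [-0.3, 0.1, -0.3]
opening: 0.0244
grasp_force: 0.0
```

Emit:
nudge_tcp(increments=[{}, {}, {}, {}], aperture=0.003)

```text
time: 9.32
eef_pos: [0.5979, -0.2217, 0.0106]
tcp_rot: [0.74, 0.673, 0.0, 0.0]
contact_force: [-0.5, 0.3, 1.2]
opening: 0.0072
grasp_force: 58.9
```

Emit:
nudge_tcp(increments=[{"sz":-0.015}, {"sz":-0.03}, {"sz":-0.025}, {"sx":0.0417, "sy":0.004, "drz":-0.0175}, {"sx":0.0417, "sy":0.004, "drz":-0.0175}, {"sx":0.0417, "sy":0.004, "drz":-0.0175}, {"sx":0.0417, "sy":0.004, "drz":-0.0175}, {}, {}])

```text
time: 10.45
eef_pos: [0.6252, -0.0572, 0.0808]
tcp_rot: [0.716, 0.698, -0.0, 0.0]
contact_force: [-0.7, -0.3, -1.6]
opening: 0.0073
grasp_force: 58.7
```

```bash
python3 - <<'E'
from lib import *
f,o=wrist("w3");P=cloud(f,o);h=P[...,2]
print(o["eef_pos"])
for b in blobs((h>0.078)&(h<.092),P,0.086,f,o,100): print("held",*b)
E
```

```text
[ 0.62523987 -0.05719091  0.08079924]
held [449.  13.] 1109 [685.6  56.3] [ 8.5 33.1] 88.3 0.0865
held [317. 228.] 4219 [623.9 -56.3] [101.6  21.2] 88.6 0.0866
held [606. 205.] 1095 [773.1 -30.2] [33.  17.4] 53.6 0.0853
```

Emit:
nudge_tcp(increments=[{"sx":0.001, "sy":-0.0015, "sz":0.02}, {"sz":0.02}, {"sz":0.016}, {}, {}])

```text
time: 11.12
eef_pos: [0.624, -0.0551, 0.0243]
tcp_rot: [0.716, 0.698, 0.0, -0.0]
contact_force: [-0.3, -0.2, -0.2]
opening: 0.0076
grasp_force: 58.7
```

Emit:
nudge_tcp(increments=[{"sx":-0.001, "sy":0.001, "sz":0.006}, {"sz":0.0065}, {}, {}])

```text
time: 11.62
eef_pos: [0.6247, -0.0564, 0.0118]
tcp_rot: [0.716, 0.698, 0.0, 0.0]
contact_force: [0.4, 0.7, -1.7]
opening: 0.0073
grasp_force: 58.7
```

Emit:
nudge_tcp(increments=[{}, {}, {}], aperture=0.026)

```text
time: 12.0
eef_pos: [0.6249, -0.0564, 0.012]
tcp_rot: [0.716, 0.698, 0.0, 0.0]
contact_force: [0.8, 0.4, -0.7]
opening: 0.026
grasp_force: 0.0
```

Emit:
nudge_tcp(increments=[{"sz":-0.02}, {"sz":-0.04}, {"sz":-0.04}, {"sx":-0.05, "sz":-0.04}, {"sx":-0.05, "sy":-0.01, "sz":-0.04}, {}])

```text
time: 12.75
eef_pos: [0.6137, -0.1595, 0.1943]
tcp_rot: [0.719, 0.695, 0.001, 0.004]
contact_force: [1.1, 0.6, -0.3]
opening: 0.0259
grasp_force: 0.0
```

```bash
python3 - <<'E'
from lib import *
f,o=wrist("w4");P=cloud(f,o);h=P[...,2]
print(o["eef_pos"],o["tcp_rot"])
for b in blobs((h>0.0138)&(h<.0178),P,0.016,f,o,150): print("bar?",*b)
for b in blobs((h>0.003)&(h<.0138),P,0.01,f,o,800): print("low",*b)
for b in blobs((h>0.0178)&(h<.1),P,0.02,f,o,20): print("hi",*b)
E
```

```text
[ 0.61369835 -0.15946093  0.19432433] [7.18762903e-01 6.95242220e-01 6.96513322e-04 4.20234791e-03]
bar? [247.  78.] 1513 [541.9 -54.6] [98.9 20.4] 88.3 0.0163
bar? [323.  78.] 1464 [623.  -56.6] [98.1 19.6] 88.4 0.0162
bar? [285.  79.] 1460 [582.4 -56.3] [98.2 20.1] 88.3 0.0163
bar? [634. 154.] 153 [ 978.3 -146.4] [ 6.6 45.2] 1.9 0.0156
bar? [158. 161.] 153 [ 429.3 -136.9] [ 6.1 62.6] 5.6 0.0163
bar? [339. 221.] 1030 [ 638.6 -224. ] [100.2  20. ] 84.5 0.0163
bar? [273. 219.] 534 [ 556.9 -216.9] [63.6 19.5] 84.9 0.0163
bar? [587. 307.] 408 [ 978.3 -366.6] [  7.  210.5] 0.0 0.0157
low [287.  78.] 14794 [583.3 -55.1] [114.8 200.5] 88.3 0.0047
low [159. 154.] 2815 [ 428.7 -145. ] [ 28.4 199.6] 6.2 0.0055
low [629. 135.] 1000 [ 973.2 -116.4] [ 19.8 106. ] 2.0 0.0053
low [299. 213.] 7879 [ 593.9 -218.8] [115.5 165.3] 84.9 0.0046
low [583. 297.] 1255 [ 974. -365.] [216.1  18.8] 89.8 0.0067
hi [515.  51.] 12708 [822.  -29.3] [164.4  96. ] 3.7 0.0685
hi [366.  81.] 310 [668.6 -57.6] [21.5 22.3] 88.1 0.0188
hi [200.  81.] 446 [492.2 -53. ] [21.5 33.5] 88.3 0.0246
hi [153. 162.] 386 [ 425.9 -136.7] [11.9 62. ] 7.0 0.0186
hi [600. 277.] 12569 [ 978.  -344.6] [118.2 412.6] 16.9 0.0546
hi [442. 210.] 630 [ 763.5 -206.4] [23.5 47.8] 53.7 0.0463
hi [166. 213.] 202 [ 429.  -197.9] [22.9 15.6] 31.0 0.0303
hi [425. 367.] 571 [ 767.  -461.9] [ 15.2 154. ] 39.8 0.0657
```

Emit:
nudge_tcp(increments=[{"sx":0.007, "sy":-0.046, "sz":0.01, "drz":-0.036}, {"sx":0.007, "sy":-0.046, "sz":0.01, "drz":-0.036}, {"sx":0.007, "sy":-0.046, "sz":0.01, "drz":-0.036}, {"sx":0.007, "sy":-0.046, "sz":0.01, "drz":-0.036}, {}, {}], aperture=0.034)

```text
time: 13.55
eef_pos: [0.4289, -0.1297, 0.1499]
tcp_rot: [0.663, 0.748, 0.0, 0.001]
contact_force: [0.7, -0.2, 0.2]
opening: 0.0338
grasp_force: 0.0
```

```bash
cat > strap.py <<'E'
from lib import *
import sys
np.set_printoptions(precision=4,suppress=True)
f,o=wrist(sys.argv[1]);P=cloud(f,o);h=P[...,2]
q=R.from_quat(o["tcp_rot"]).as_matrix();print("tcp",o["eef_pos"],"yaw",np.degrees(np.arctan2(q[1,0],q[0,0])))
near=(P[...,0]>.38)&(P[...,0]<.52)&(P[...,1]<-.0)&(P[...,1]>-.27)
for n,a,b,z in(("face",.003,.0085,.005),("rib",.0155,.0205,.018),("knob",.027,.034,.031)):
    for r in blobs(near&(h>a)&(h<b),P,z,f,o,60): print(n,*r)
E
python3 strap.py w5
```

```text
tcp [ 0.4289 -0.1297  0.1499] yaw 96.89473192863242
face [398. 116.] 3503 [500.3 -55. ] [111.1  40.5] 88.8 0.0043
face [314. 178.] 3032 [ 424.9 -145.2] [ 26.  201.7] 6.3 0.0053
rib [397. 118.] 344 [496.1 -53.1] [22.6 22. ] 6.8 0.0182
rib [313. 191.] 684 [ 424.2 -136.6] [11.5 62.5] 6.3 0.0181
knob [313. 250.] 168 [ 430.6 -194.9] [14.7 16.3] 6.9 0.031
```

View pics/w5.png

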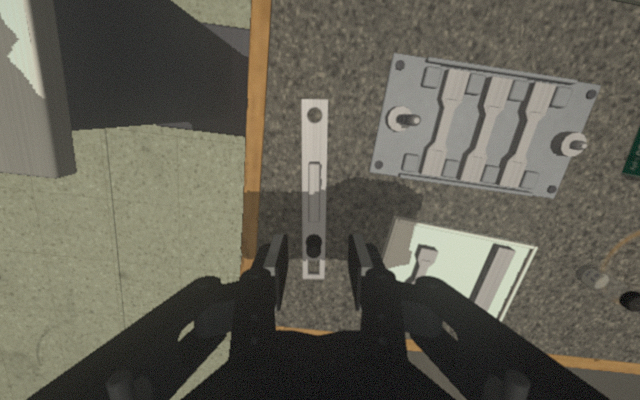

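The picture shows all three cradle bars waisted. The strap hole is at (315,115), the knob at (314,245) and the tall boss at (398,120). I'll grip the rib at the strap's middle.

Emit:
nudge_tcp(increments=[{"sx":-0.015, "sy":-0.006, "sz":0.03, "drz":0.01}, {"sz":0.04}, {"sz":0.04}, {}, {}], aperture=0.03)

```text
time: 14.22
eef_pos: [0.4253, -0.1457, 0.0403]
tcp_rot: [0.667, 0.745, 0.0, 0.001]
contact_force: [0.8, 0.1, -0.0]
opening: 0.0296
grasp_force: 0.0
```

Emit:
nudge_tcp(increments=[{"sz":0.018}, {"sz":0.012}, {}])

```text
time: 14.6
eef_pos: [0.4241, -0.1461, 0.0097]
tcp_rot: [0.668, 0.745, -0.0, 0.0]
contact_force: [0.2, -0.3, -0.6]
opening: 0.0298
grasp_force: 0.0
```

Emit:
nudge_tcp(increments=[{}, {}, {}, {}], aperture=0.003)

```text
time: 15.1
eef_pos: [0.4246, -0.1462, 0.0103]
tcp_rot: [0.668, 0.745, 0.0, 0.001]
contact_force: [0.3, 0.7, 5.6]
opening: 0.0099
grasp_force: 59.2
```

Emit:
nudge_tcp(increments=[{"sz":-0.025}, {"sz":-0.035}, {"sz":-0.036}, {"sx":0.006, "sy":0.0135, "drz":0.153}, {"sx":0.006, "sy":0.0135, "drz":0.153}, {"sx":0.006, "sy":0.0135, "drz":0.153}, {}, {}, {}])

```text
time: 16.23
eef_pos: [0.4639, -0.1303, 0.1053]
tcp_rot: [0.819, 0.574, -0.0, -0.0]
contact_force: [-0.1, 0.0, -1.0]
opening: 0.0101
grasp_force: 59.0
```

```bash
python3 - <<'E'
from lib import *
np.set_printoptions(precision=4,suppress=True)
f,o=wrist("w6");P=cloud(f,o);h=P[...,2]
q=R.from_quat(o["tcp_rot"]).as_matrix();print("tcp",o["eef_pos"],"yaw",np.degrees(np.arctan2(q[1,0],q[0,0])))
near=(P[...,0]>.35)&(P[...,0]<.6)&(P[...,1]<.05)&(P[...,1]>-.3)
m=near&(h>.08)&(h<.108)
p=P[m]; print("plane",np.linalg.lstsq(np.c_[p[:,:2],np.ones(len(p))],p[:,2],rcond=None)[0],len(p))
for r in blobs(near&(h>.085)&(h<.106),P,.1,f,o,60): print("face",*r)
for r in blobs(near&(h>.0165)&(h<.0205),P,.018,f,o,60): print("boss",*r)
for r in blobs(near&(h>.05)&(h<.066),P,.063,f,o,5): print("tip",*r)
cv2.imwrite("pics/w6c.png",cv2.resize(f["pixels"][20:300,180:460,::-1],None,fx=2,fy=2))
E
```

```text
tcp [ 0.4639 -0.1303  0.1053] yaw 69.99037456100206
plane [-0.0063 -0.0103  0.1026] 7811
face [317. 132.] 7059 [480.9 -79.8] [95.7 26. ] 69.9 0.1002
face [318. 307.] 677 [ 446.1 -175.2] [32.8 21.6] 70.1 0.1008
boss [319.  90.] 188 [494.8 -46. ] [18.1  8.9] 25.6 0.0183
boss [444. 271.] 60 [ 549.7 -236.1] [13.1  8.9] 7.3 0.0169
tip [325.  93.] 88 [495.9 -51.4] [8.5 4.3] 23.5 0.0624
```

View pics/w6c.png

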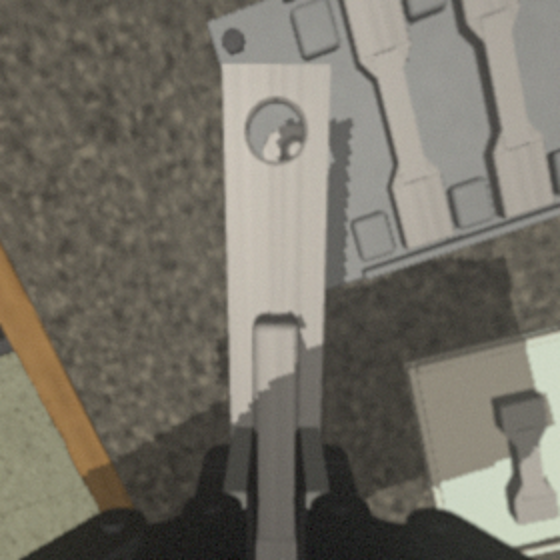

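```bash
python3 - <<'E'
from lib import *
np.set_printoptions(precision=4,suppress=True)
for n in("w1","w4","w5","w6"):
    f,o=load(n);P=cloud(f,o);h=P[...,2];near=np.hypot(P[...,0]-.4955,P[...,1]+.053)<.02
    b=P[near&(h>.0155)&(h<.0205)]; c,r=cv2.minEnclosingCircle((b[:,:2]*1e3).astype(np.float32))
    for lo in(.03,.055,.061):
        t=P[near&(h>lo)&(h<.067)]; print(n,"stud>",lo,len(t),t.mean(0),t.max(0)[2])
    print(n,"boss",len(b),np.round(c,1),round(r,1))
    b=P[(np.hypot(P[...,0]-.668,P[...,1]+.057)<.02)&(h>.0155)&(h<.0205)]
    if len(b)>20: c,r=cv2.minEnclosingCircle((b[:,:2]*1e3).astype(np.float32)); print("  short",np.round(c,1),round(r,1))
f,o=load("w6");P=cloud(f,o);h=P[...,2]
u,v=np.mgrid[0:640,0:400]; 
reg=np.zeros((400,640),np.uint8); reg[66:106,297:337]=1
m=((h<.085)&(reg>0)).astype(np.uint8)
n,l,st,c=cv2.connectedComponentsWithStats(m,connectivity=4)
i=1+np.argmax(st[1:,4]); print(st[i],c[i])
cn=max(cv2.findContours((l==i).astype(np.uint8),cv2.RETR_EXTERNAL,cv2.CHAIN_APPROX_NONE)[0],key=len)[:,0]
p=on_plane(f,cn,.1,o); e=cv2.fitEllipse((p[:,:2]*1e3).astype(np.float32)); print("hole",e, on_plane(f,(317.5,85.5),.1,o))
E
```

```text
w1 stud> 0.03 39 [ 0.4982 -0.0532  0.0576] 0.06580319369447363
w1 stud> 0.055 31 [ 0.4976 -0.0532  0.0617] 0.06580319369447363
w1 stud> 0.061 21 [ 0.4969 -0.0532  0.0631] 0.06580319369447363
w1 boss 111 [496.6 -53. ] 11.7
  short [668.4 -56.9] 11.9
w4 stud> 0.03 206 [ 0.4999 -0.054   0.0525] 0.06650117419149776
w4 stud> 0.055 107 [ 0.499  -0.0538  0.0613] 0.06650117419149776
w4 stud> 0.061 62 [ 0.4984 -0.0536  0.0632] 0.06650117419149776
w4 boss 297 [497.6 -53.6] 11.9
  short [668.5 -57.2] 11.8
w5 stud> 0.03 216 [ 0.4946 -0.0532  0.0539] 0.06556043943926104
w5 stud> 0.055 126 [ 0.4955 -0.0531  0.0614] 0.06556043943926104
w5 stud> 0.061 81 [ 0.4961 -0.0532  0.063 ] 0.06556043943926104
w5 boss 344 [496.6 -53.2] 11.9
  short [668.5 -56.8] 12.6
w6 stud> 0.03 91 [ 0.4958 -0.0516  0.0618] 0.06611145691290099
w6 stud> 0.055 88 [ 0.4959 -0.0515  0.0624] 0.06611145691290099
w6 stud> 0.061 73 [ 0.4963 -0.0516  0.063 ] 0.06611145691290099
w6 boss 188 [495.2 -46.9] 9.1
  short [668. -57.] 12.6
[304  72  28  28 604] [317.5348  85.5248]
hole ((492.1539306640625, -48.98568344116211), (12.8331880569458, 13.008161544799805), 67.72703552246094) [[ 0.4922 -0.0489  0.1   ]]
```

Emit:
nudge_tcp(increments=[{"sx":-0.0024, "sy":0.0054, "sz":0.01}, {"sz":0.01}, {}, {}])

```text
time: 16.77
eef_pos: [0.4689, -0.1339, 0.0852]
tcp_rot: [0.819, 0.573, -0.0, -0.0]
contact_force: [1.0, 0.4, -1.4]
opening: 0.0099
grasp_force: 59.0
```

```bash
cat > hole.py <<'E'
from lib import *
import sys
np.set_printoptions(precision=4,suppress=True)
f,o=wrist(sys.argv[1]);P=cloud(f,o);h=P[...,2]
x,y,z=o["eef_pos"];q=R.from_quat(o["tcp_rot"]).as_matrix();zf=z-.0051
g=to_px(f,[o["eef_pos"]+q[:,0]*.0865+[0,0,-.0051]],o)[0].round().astype(int)
reg=np.zeros((400,640),bool);reg[g[1]-20:g[1]+21,g[0]-20:g[0]+21]=1
n,l,st,c=cv2.connectedComponentsWithStats(((h<zf-.006)&reg).astype(np.uint8),connectivity=4)
i=1+np.argmax(st[1:,4]);cn=max(cv2.findContours((l==i).astype(np.uint8),cv2.RETR_EXTERNAL,cv2.CHAIN_APPROX_NONE)[0],key=len)[:,0]
e=cv2.fitEllipse((on_plane(f,cn,zf,o)[:,:2]*1e3).astype(np.float32));hc=np.array(e[0])/1e3
t=P[reg&(h>.061)&(h<.067)]
d=np.array([.4966,-.0531])-hc
print("tcp",o["eef_pos"],"hole",hc,e[1],"tip",len(t),t.mean(0) if len(t) else "","d",d,"tool",q[:2,:2].T@d)
E
python3 hole.py w7
```

```text
tcp [ 0.4689 -0.1339  0.0852] hole [ 0.4971 -0.0526] (12.84175968170166, 13.001445770263672) tip 172 [ 0.4973 -0.0532  0.0631] d [-0.0005 -0.0005] tool [-0.0006 -0.0003]
```

Emit:
nudge_tcp(increments=[{"sx":-0.0005, "sy":-0.0003, "sz":0.01}, {"sz":0.008}, {}, {}])

```text
time: 17.32
eef_pos: [0.4686, -0.1344, 0.0673]
tcp_rot: [0.819, 0.573, -0.0, -0.0]
contact_force: [-0.6, 0.1, -0.2]
opening: 0.0101
grasp_force: 59.0
```

Emit:
nudge_tcp(increments=[{"sz":0.01}, {"sz":0.008}, {}])

```text
time: 17.7
eef_pos: [0.4679, -0.1343, 0.0485]
tcp_rot: [0.819, 0.573, -0.001, -0.001]
contact_force: [0.3, 0.3, -0.8]
opening: 0.01
grasp_force: 59.0
```

Emit:
nudge_tcp(increments=[{"sy":0.0005, "sz":0.008}, {"sz":0.008}, {}, {}])

```text
time: 18.2
eef_pos: [0.4691, -0.1346, 0.0334]
tcp_rot: [0.819, 0.573, -0.0, -0.0]
contact_force: [0.8, -0.0, -1.2]
opening: 0.01
grasp_force: 59.0
```

Emit:
nudge_tcp(increments=[{}, {}, {}, {}], aperture=0.03)

```text
time: 18.7
eef_pos: [0.4691, -0.1347, 0.0335]
tcp_rot: [0.819, 0.573, 0.0, 0.0]
contact_force: [-0.0, -0.6, -1.3]
opening: 0.0301
grasp_force: 0.0
```

Emit:
nudge_tcp(increments=[{"sz":-0.02}, {"sz":-0.03}, {"sz":-0.035}, {"sx":-0.04}, {}, {}])

```text
time: 19.45
eef_pos: [0.4552, -0.172, 0.1183]
tcp_rot: [0.82, 0.573, 0.0, -0.0]
contact_force: [0.7, -0.0, 0.6]
opening: 0.0298
grasp_force: 0.0
```

```bash
python3 - <<'E'
from lib import *
np.set_printoptions(precision=4,suppress=True)
f,o=wrist("w8");P=cloud(f,o);h=P[...,2]
q=R.from_quat(o["tcp_rot"]).as_matrix();print("tcp",o["eef_pos"],"yaw",np.degrees(np.arctan2(q[1,0],q[0,0])))
d=np.array([np.cos(np.radians(-110)),np.sin(np.radians(-110))]);s=(P[...,:2]-[.4966,-.0531])
a=s@d;b=s@[-d[1],d[0]]
m=(a>-.015)&(a<.19)&(abs(b)<.02)&(h>.001)&(h<.06)
for a0 in range(-10,190,10):
    k=m&(abs(a-a0/1e3)<.004)&(f["z_map"]>0);print(a0,k.sum(),np.round(np.median(h[k])*1e3,1) if k.sum() else "",np.round(np.median(b[k])*1e3,1) if k.sum() else "")
cv2.imwrite("pics/w8c.png",f["pixels"][:,:,::-1])
E
```

```text
tcp [ 0.4552 -0.172   0.1183] yaw 69.92415801778945
-10 439 24.9 -2.1
0 482 23.7 3.4
10 460 23.1 1.7
20 459 22.3 2.4
30 420 21.1 2.5
40 404 20.0 2.5
50 377 19.7 2.5
60 306 19.8 0.8
70 302 19.3 0.4
80 304 17.3 -0.0
90 280 16.3 0.4
100 270 15.0 0.8
110 199 13.4 0.8
120 235 12.0 -0.1
130 352 13.8 0.8
140 236 35.0 1.2
150 97 8.7 4.3
160 166 7.9 1.8
170 128 6.7 -1.3
180 178 5.4 0.8
```

View pics/w8.png

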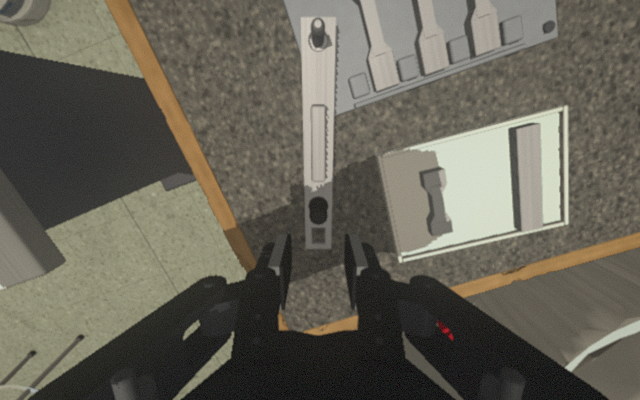

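The picture shows the strap hanging on the tall stud at (318,35), with its slot end on the worktop at (318,235) and the knob at (318,210). Next I'll measure the knob.

```bash
python3 - <<'E'
from lib import *
np.set_printoptions(precision=4,suppress=True)
f,o=load("w8");P=cloud(f,o);h=P[...,2]
k=(np.hypot(P[...,0]-.4487,P[...,1]+.1847)<.02)&(h>.031)&(h<.045)
c,r=cv2.minEnclosingCircle((P[k][:,:2]*1e3).astype(np.float32));print(k.sum(),P[k].mean(0),P[k].max(0),c,r)
# desired TCP: on knob axis, 9.5 mm above underside; axis normal leans outward 0.105
d=np.array([np.cos(np.radians(-110)),np.sin(np.radians(-110)),0]);n=d*np.sin(.105)+np.array([0,0,np.cos(.105)])
top=np.array([c[0]/1e3,c[1]/1e3,np.median(h[k])]);T=top-n*.0205
q=R.from_quat(o["tcp_rot"])*R.from_rotvec([0,.105,0]);print("T",T,"tool d (tilted)",q.inv().apply(T-o["eef_pos"]))
E
```

```text
255 [ 0.4498 -0.1834  0.0354] [ 0.4573 -0.1761  0.0385] (449.62310791015625, -184.20216369628906) 8.13951301574707
T [ 0.4504 -0.1822  0.0151] tool d (tilted) [-0.022  -0.001   0.1015]
```

Emit:
nudge_tcp(increments=[{"dry":0.105}, {"sx":-0.022, "sy":-0.001}, {"sz":0.03}, {"sz":0.03}, {}, {}], aperture=0.036)

```text
time: 20.25
eef_pos: [0.4498, -0.186, 0.0571]
tcp_rot: [0.818, 0.573, 0.043, -0.03]
contact_force: [-0.1, 0.7, -0.2]
opening: 0.036
grasp_force: 0.0
```

```bash
python3 - <<'E'
from lib import *
o=env.observe();print("tool d",R.from_quat(o["tcp_rot"]).inv().apply(np.array([.4504,-.1822,.0151])-o["eef_pos"]).round(4))
E
```

```text
tool d [-0.0006 -0.0007  0.0421]
```

Emit:
nudge_tcp(increments=[{"sx":-0.0006, "sy":-0.0007, "sz":0.02}, {"sz":0.022}, {}, {}])

```text
time: 20.75
eef_pos: [0.4506, -0.183, 0.0158]
tcp_rot: [0.818, 0.572, 0.043, -0.029]
contact_force: [0.6, -0.6, 0.3]
opening: 0.036
grasp_force: 0.0
```

Emit:
nudge_tcp(increments=[{}, {}, {}, {}], aperture=0.003)

```text
time: 21.25
eef_pos: [0.4503, -0.1832, 0.0158]
tcp_rot: [0.818, 0.572, 0.043, -0.029]
contact_force: [-1.3, -0.1, 6.8]
opening: 0.0135
grasp_force: 58.4
```

Emit:
nudge_tcp(increments=[{"sx":0.0015, "sz":-0.014, "dry":-0.053}, {"sx":0.0007, "sz":-0.014, "dry":-0.052}, {}, {}])

```text
time: 21.75
eef_pos: [0.4493, -0.183, 0.0425]
tcp_rot: [0.819, 0.573, 0.0, -0.0]
contact_force: [1.0, -0.1, -2.2]
opening: 0.0136
grasp_force: 58.7
```

```bash
cat > hang.py <<'E'
from lib import *
import sys
np.set_printoptions(precision=4,suppress=True)
S=np.array([.4966,-.0531])
f,o=wrist(sys.argv[1]);P=cloud(f,o);h=P[...,2]
q=R.from_quat(o["tcp_rot"]).as_matrix();e=o["eef_pos"];v=S-e[:2];print("tcp",e,"yaw",np.degrees(np.arctan2(q[1,0],q[0,0])),"to stud: r",np.hypot(*v),"ang",np.degrees(np.arctan2(v[1],v[0])),"toolz",q[:,2])
s=P[...,:2]-e[:2];a=s@q[:2,0];b=s@q[:2,1]
for lo,hi in((-.05,-.015),(.015,.026),(.095,.15)):
    k=(a>lo)&(a<hi)&(abs(b)<.012)&(abs(h-(e[2]-.005))<.02)&(f["z_map"]>0); 
    if k.sum(): print("face z at",a[k].mean().round(3),np.median(h[k]).round(4),k.sum())
k=(a>.03)&(a<.158)&(abs(b)<.03)&(abs(h-(e[2]-.005))<.012)
r=cv2.minAreaRect((np.c_[a[k],b[k]]*1e3).astype(np.float32));print("in tool",np.round(r[0],1),np.round(r[1],1),round(r[2],1),"end a",a[k].max())
E
python3 hang.py w9
```

```text
tcp [ 0.4493 -0.183   0.0425] yaw 69.93237144076652 to stud: r 0.13818242433374542 ang 70.00138538261976 toolz [-0.0002  0.0005 -1.    ]
face z at -0.039 0.0372 654
face z at 0.02 0.0367 717
face z at 0.11 0.0356 3356
in tool [76.7 -0.9] [93.5 26. ] 0.3 end a 0.12347797422723136
```

Emit:
nudge_tcp(increments=[{"sz":-0.006}, {"sx":0.0007, "sy":0.0138, "drz":-0.1}, {"sx":0.0007, "sy":0.0138, "drz":-0.1}, {"sx":0.0007, "sy":0.0138, "drz":-0.1}, {"sx":0.0007, "sy":0.0138, "drz":-0.1}, {}, {}])

```text
time: 22.68
eef_pos: [0.503, -0.1912, 0.0484]
tcp_rot: [0.69, 0.724, -0.0, -0.001]
contact_force: [-0.6, 0.2, -1.9]
opening: 0.0138
grasp_force: 58.7
```

```bash
python3 hang.py w10
```

```text
tcp [ 0.503  -0.1912  0.0484] yaw 92.72933578232801 to stud: r 0.13820375142215402 ang 92.64940140753275 toolz [-0.0013  0.0003 -1.    ]
face z at -0.039 0.0429 658
face z at 0.02 0.0424 720
face z at 0.11 0.0416 3411
in tool [77.1 -1.1] [94.  26.2] 0.3 end a 0.1240194072938813
```

Excellent tracking. There are 86° left (1.50 rad), so I'll do ten rows of 0.1 and check.

Emit:
nudge_tcp(increments=[{"sx":0.0007, "sy":0.0138, "drz":-0.1}, {"sx":0.0007, "sy":0.0138, "drz":-0.1}, {"sx":0.0007, "sy":0.0138, "drz":-0.1}, {"sx":0.0007, "sy":0.0138, "drz":-0.1}, {"sx":0.0007, "sy":0.0138, "drz":-0.1}, {}, {}])

```text
time: 23.6
eef_pos: [0.5683, -0.1711, 0.0485]
tcp_rot: [0.49, 0.872, -0.0, -0.0]
contact_force: [0.7, 0.6, -0.9]
opening: 0.0137
grasp_force: 58.7
```

```bash
python3 hang.py w11
```

```text
tcp [ 0.5683 -0.1711  0.0485] yaw 121.37761775002153 to stud: r 0.13812036332615618 ang 121.28633362123583 toolz [-0.0012 -0.0005 -1.    ]
face z at -0.038 0.043 655
face z at 0.02 0.0426 749
face z at 0.11 0.0416 3482
in tool [77.3 -0.9] [94.7 26.1] 0.3 end a 0.12473153297566514
```

Emit:
nudge_tcp(increments=[{"sx":0.0007, "sy":0.0138, "drz":-0.1}, {"sx":0.0007, "sy":0.0138, "drz":-0.1}, {"sx":0.0007, "sy":0.0138, "drz":-0.1}, {"sx":0.0007, "sy":0.0138, "drz":-0.1}, {"sx":0.0007, "sy":0.0138, "drz":-0.1}, {}, {}])

```text
time: 24.52
eef_pos: [0.6162, -0.1226, 0.0485]
tcp_rot: [0.259, 0.966, -0.001, -0.0]
contact_force: [-0.2, 0.4, -1.4]
opening: 0.0137
grasp_force: 58.7
```

```bash
python3 hang.py w12
```

```text
tcp [ 0.6162 -0.1226  0.0485] yaw 149.9975780404275 to stud: r 0.13835945790534793 ang 149.84000213575132 toolz [-0.0009 -0.001  -1.    ]
face z at -0.038 0.0429 651
face z at 0.021 0.0425 760
face z at 0.11 0.0417 3537
in tool [77.5 -0.4] [95.2 26.2] 0.2 end a 0.12515579789176903
```

Emit:
nudge_tcp(increments=[{"sx":0.0007, "sy":0.0138, "drz":-0.1}, {"sx":0.0007, "sy":0.0138, "drz":-0.1}, {"sx":0.0007, "sy":0.0138, "drz":-0.1}, {"sx":0.0007, "sy":0.0138, "drz":-0.1}, {"sx":0.0007, "sy":0.0138, "drz":-0.1}, {}, {}, {}])

```text
time: 25.58
eef_pos: [0.6351, -0.0569, 0.0486]
tcp_rot: [0.012, 1.0, -0.0, -0.0]
contact_force: [-0.0, 0.4, -0.8]
opening: 0.0139
grasp_force: 58.7
```

```bash
python3 hang.py w13
python3 - <<'E'
from lib import *
f,o=load("w13");cv2.imwrite("pics/w13c.png",f["pixels"][:,:,::-1])
E
```

```text
tcp [ 0.6351 -0.0569  0.0486] yaw 178.66102863267716 to stud: r 0.13857083053308655 ang 178.41477910790502 toolz [-0.0002 -0.0009 -1.    ]
face z at -0.037 0.0429 705
face z at 0.02 0.0426 759
face z at 0.111 0.0418 3535
in tool [77.7  0.2] [95.6 26.1] 0.2 end a 0.12556706303733822
```

View pics/w13.png

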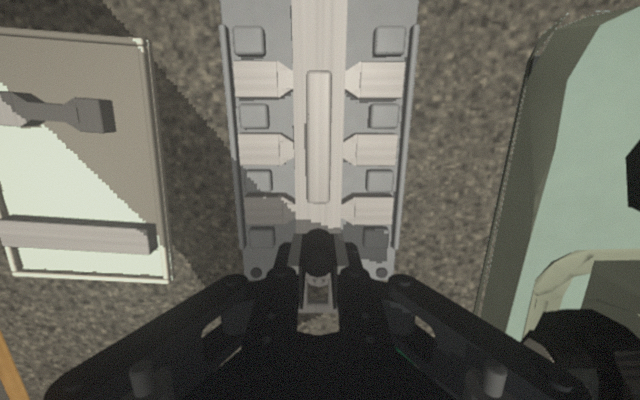

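The picture shows the strap over the bars, with its slot at (318,292) and the short stud visible inside it. I'll lower it.

Emit:
nudge_tcp(increments=[{"sy":0.0007, "sz":0.005}, {"sz":0.005}, {}, {}])

```text
time: 26.12
eef_pos: [0.6352, -0.0548, 0.0386]
tcp_rot: [0.01, 1.0, 0.0, -0.0]
contact_force: [0.8, -0.2, -0.1]
opening: 0.0132
grasp_force: 58.7
```

Emit:
nudge_tcp(increments=[{"sz":0.004}, {"sz":0.003}, {}, {}])

```text
time: 26.62
eef_pos: [0.6353, -0.0549, 0.0317]
tcp_rot: [0.01, 1.0, 0.0, 0.0]
contact_force: [-0.0, 0.0, -1.3]
opening: 0.0134
grasp_force: 58.7
```

```bash
python3 hang.py w14
```

```text
tcp [ 0.6353 -0.0549  0.0317] yaw 178.80730728592832 to stud: r 0.13866596635627698 ang 179.26256653213687 toolz [ 0.      0.0001 -1.    ]
face z at -0.036 0.0258 1070
face z at 0.021 0.0257 760
face z at 0.111 0.0248 3532
in tool [77.7  0. ] [60.  95.3] 90.0 end a 0.12536079038596917
```

Emit:
nudge_tcp(increments=[{"sy":-0.001, "sz":0.001}, {"sz":0.0015}, {}])

```text
time: 27.05
eef_pos: [0.6353, -0.056, 0.0292]
tcp_rot: [0.01, 1.0, -0.0, 0.0]
contact_force: [-0.4, 0.6, -0.8]
opening: 0.0138
grasp_force: 58.7
```

Emit:
nudge_tcp(increments=[{}, {}, {}], aperture=0.034)

```text
time: 27.42
eef_pos: [0.6352, -0.0559, 0.0293]
tcp_rot: [0.01, 1.0, -0.0, 0.0]
contact_force: [0.6, -0.5, 0.4]
opening: 0.0341
grasp_force: 0.0
```

Emit:
nudge_tcp(increments=[{"sz":-0.02}, {"sz":-0.04}, {"sz":-0.05}, {"sz":-0.05}, {"sx":-0.05, "sz":-0.05}, {"sx":-0.05, "sz":-0.03}, {"sx":-0.03}, {}, {}])

```text
time: 28.55
eef_pos: [0.7585, -0.058, 0.2638]
tcp_rot: [0.01, 1.0, 0.0, -0.0]
contact_force: [0.2, -0.5, -0.9]
opening: 0.0342
grasp_force: 0.0
```

```bash
python3 - <<'E'
from lib import *
np.set_printoptions(precision=4,suppress=True)
f,o=wrist("w15");P=cloud(f,o);h=P[...,2];print(o["eef_pos"])
S=np.array([.4966,-.0531]);d=np.array([.1719,-.0039]);d/=np.hypot(*d);s=P[...,:2]-S;a=s@d;b=s@[-d[1],d[0]]
for c in(-12,10,45,86,115,160,180): 
    k=(abs(a-c/1e3)<.003)&(abs(b)<.009)&(h>.01)&(h<.04);print(c,k.sum(),np.median(h[k]).round(4) if k.sum() else "")
k=(a>-.03)&(a<.2)&(h>.021)&(h<.025)&(abs(b)<.03);r=cv2.minAreaRect((np.c_[a[k],b[k]]*1e3).astype(np.float32));print("strap in cradle frame",r)
for x in blobs((h>0.0138)&(h<.0178),P,0.016,f,o,100): print("bar?",*x)
E
```

```text
[ 0.7585 -0.058   0.2638]
-12 0 
10 0 
45 0 
86 91 0.0359
115 76 0.0234
160 69 0.023
180 59 0.0229
strap in cradle frame ((122.41667175292969, -0.11404800415039062), (26.014558792114258, 124.29834747314453), 89.90518188476562)
bar? [184.   6.] 634 [ 560.2 -218. ] [64.7 16.7] 89.1 0.0164
bar? [290.  27.] 456 [582.6 -87.5] [36.9 19.5] 88.9 0.0165
bar? [343.  27.] 459 [583.9 -24.4] [35.  19.5] 88.8 0.0164
bar? [291.  62.] 442 [622.5 -88.4] [36.1 19.8] 88.9 0.0163
bar? [342.  63.] 414 [624.3 -24.8] [35.1 18.6] 88.8 0.0163
bar? [188.  79.] 1203 [ 639.  -224.6] [101.3  19.9] 84.7 0.0165
bar? [ 81. 175.] 146 [ 767.3 -397.4] [ 9.7 90. ] 77.5 0.016
bar? [ 72. 303.] 168 [ 978.3 -468.1] [  4.7 161.1] 0.3 0.0159
```

View pics/w15.png

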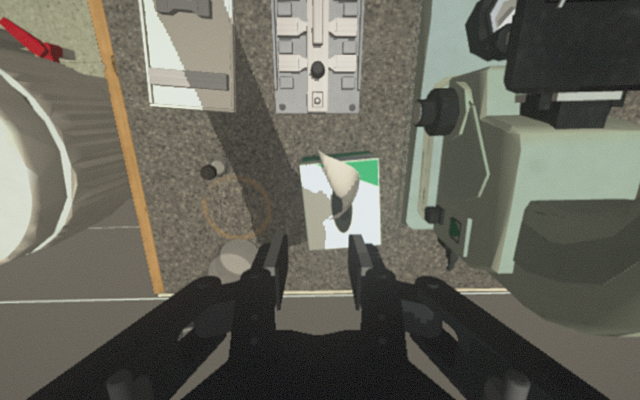

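The picture shows the strap flat on the cradle, with the short stud inside the slot at (317,99). The strap's top face is at 23 mm (18 + 5), and the tray and vial are undisturbed. I'll hand it in.

```bash
python3 -c "
from rig import env
print(env.close_job())"
```

```text
the job is handed in; nothing more can be done
None
```

I handed the job in at about 29 s, but no verdict came back. The plain bar is in the tray with the short bar, the spare bar is in its bay, and the strap lies flat, with the slot seen round the short stud and the hole last checked on the tall stud just before release.

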